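Turn the packing binder's divider to the next section

ROBOT

A 7-joint arm with a two-finger parallel gripper is mounted at the origin on a cart in front of the work surface, level with it; the furniture and walls round the work are solid. World frame = base frame: x ahead of the robot, y to its left, z up, the work surface at z = 0. Lengths are in m, angles in rad, forces in N, time in s.
With the tool pointing down it reaches from about 0.4 to 0.9 m from the base axis. Payload 5.5 kg.
Tool frame: the origin (TCP) lies midway between the tips of the shut fingers; the grasp point (between the pads) lies manip.grip_point_offset behind it (manip.grip_point_offset is the distance from the TCP to the grasp point, in m); x points along the fingers, y is the direction in which the jaws open and shut, and the axes are right-handed (so a half turn about x gives the same grasp; the last joint's range is limited). The gripper opens to 92 mm and grips with 3 to 60 N. Pads are 19 mm wide; open, the fingers measure 130 mm over their backs; the gripper's body (75 mm by 190 mm) begins 47 mm behind the grasp point.
Start: joints at [1.542, 0.501, -0.427, 1.55, 0.221, 1.138, -0.21], TCP at [0.187, -0.623, 0.227] pointing down, gripper open.
Joint ranges: [-2.88, 2.88], [-0.31, 2.03], [-1.54, 1.56], [0.2, 2.42], [-1.41, 4.55], [0.19, 2.02], [-2.57, 2.57]. Speed limits (rad/s): [2.57, 2.57, 3.14, 3.14, 3.14, 3.14, 3.14].

INTERFACE

Orientations are given as a unit quaternion [w, x, y, z].
In Python, from bench import manip gives the robot as it stands. Calls block until the motion is done:
- manip.move_ptp(position, orientation): joint-space move of the TCP to a pose.
- manip.move_linear(position, speed=0.15, attitude=None, guard=None): straight line of the TCP; attitude=None keeps the orientation; speed is the mean speed in m/s. With guard (N) it stops when the force on the tool has changed by that much, and returns True; else False.
- manip.move_joints(angles): joint-space move.
- manip.command_gripper(opening, f_grip=None): opening from 0.0 (shut) to 1.0 (fully open); f_grip is the grip in N (None keeps the last); returns when the fingers have stopped.
- manip.hold(seconds).
- manip.inverse_kinematics(position, orientation): joint angles nearest the present ones, or None.
- manip.read_camera(name): name is "scene" or "top" or "wrist"; returns (picture, depth): 420x560x3 uint8, red, green, blue; 420x560 float32, m along the optical axis (not along the pixel's ray), 0 where there is no reading.
- manip.get_calibration(name): a dict with "fx", "fy", "cx", "cy" (pixels), "dist_coeffs" ([k1, k2, p1, p2, k3] as OpenCV has them; the pictures are not rectified), "view" (4x4, takes a point from world to camera coordinates). Camera axes: x right, y up, looking along -z (the intrinsics and any distortion apply to the point x, -y, -z); pixel columns grow to the right and rows downward; lengths in m; the calibration is good to about 2 mm. A picture is of the moment at which its call begins: read the wrist's pose just before it. get_calibration takes no time and is no camera call; for the wrist camera it gives the pose at the moment of the call.
A pose or a line that the arm cannot do raises manip.PlanningError and nothing moves.
- manip.job_done(): hands the job in, once; it reports no verdict.
Readings, each from a call of its own:
- manip.current_clock(): time.
- manip.current_joints(): joint angles.
- manip.current_joint_velocities(): joint speeds.
- manip.current_joint_torque(): joint torques, N m.
- manip.current_eef_pos(): TCP position.
- manip.current_tool_rot(): TCP orientation.
- manip.current_wrist_force(): force on the tool from outside, world axes, zero at the start.
- manip.current_wrist_torque(): the same for the moment, N m.
- manip.current_gripper_width(): opening from 0.0 (shut) to 1.0 (fully open).
Only numpy, scipy, OpenCV 4.12 (cv2) and the standard library are available. Lean on these libraries where they do the work, as an engineer would, in place of code of your own. Each camera call takes 0.05 s, during which the arm holds its last target. There are 200 camera calls.

TASK

Turn the packing binder to its next section: lift only the uppermost of the divider boards on the right, carry it over the rings and lay it down on the left-hand pages, lowering it rather than letting it drop. Then press its punched edge down at the rings, gently, until the whole board lies flat on the left-hand pages. Leave the divider beneath it lying where it is, and do not disturb the things round the binder.

Things in the scene. Friction and masses are not known exactly. Their poses are not given: they have to be found in the camera images.
- binder: Open black ring binder, fixed, flat on the bench, 368 x 236 mm, seen by the robot as by its reader. Origin: under the middle of the spine, on the bench; x along the spine away from the reader, y to the reader's left, z up. Cover 3 mm thick. Other dividers' fixed tabs at x = 40 to 100 mm, out to 173 mm both sides, upper faces 26 mm (left) and 15 mm (right) above the bench.
- ring_axis (a point): Centre of the two round steel rings, 31.5 mm above the binder's origin, axes as the binder's. Rings at x = -40 and +40 mm, wire 4.4 mm, radius to the wire's centre 28 mm, top 62 mm above the bench. A divider's holes travel on this circle from the right (-y) over the top to the left.
- left_pages (a point): Middle of the top of the left-hand pages, 30 mm above the bench. The pages measure 206 mm along x and reach from 21 to 146 mm left of the spine's middle.
- right_pages (a point): Middle of the top of the right-hand pages, 27 mm above the bench, under the two dividers. They reach from 21 to 146 mm right of the spine's middle.
- top_divider: Uppermost divider on the right, to be turned: stiff board 210 x 138 x 3 mm, 42 to 84 g. Origin: on its hole line midway between the rings. z: off its upper face (up now, down when turned). Free edge 130 mm to its -y. The holes slide round the rings with friction (about 1.8 N) and stay where left; the board swings freely about its holes, 74 degrees either way from the ring's radius.
- top_divider_tab (a point): Middle of the outer edge of that divider's tab, mid thickness: 145 mm from the hole line, at the start 173 mm right of the ring axis and 31.5 mm above the bench. The tab is 60 mm long along the spine, 3 mm thick, and sticks out 15 mm past the edges of both boards, 27 mm past the pages; below it is only the cover.
- next_divider: The divider directly beneath, to be left lying. Same board and axes; origin on its hole line, mid thickness, 28.5 mm above the bench. Its plain edge lies exactly under the upper board's; its own tab is the one nearest the robot, x = -100 to -40 mm of the binder.
- tape_measure: Yellow tape measure, 64 x 75 x 37 mm, behind the binder; bystander. Origin under its middle.
- tape_roll: Roll of brown tape lying flat, 112 mm across, 48 mm high, behind the binder; bystander. Origin under its middle.
- stapler: Desk stapler with red top, 135 x 34 x 51 mm, right of the binder; bystander. Origin under its middle, x along its length.
- small_carton: Small closed carton, 77 x 102 x 63 mm, behind the binder to the left; bystander. Origin under its middle.

How it is judged:
On the way:
1. the uppermost divider stands up on the rings (angle between top_divider's own z axis and vertical between 1.2 and 1.95 rad), for 0.1 s.
At the end, for the whole second after the job is handed in: The uppermost divider lies upside down on the left-hand pages, within 4 degrees of flat, its punched edge no more than 4 mm and its tab no more than 5 mm above lying home, its holes at the left of the rings; the divider beneath still lies flat on the right, within 3.5 degrees (angle between top_divider's own z axis and vertical above 3.07 rad and z of top_divider in the frame of binder below 0.0355 m and y of top_divider in the frame of binder above 0.024 m and z of top_divider_tab in the frame of binder below 0.0365 m and angle between next_divider's own z axis and vertical below 0.06 rad); the robot touches nothing.
It fails at once if the divider beneath is lifted along (angle between next_divider's own z axis and vertical above 0.2 rad).
It fails at once if the divider is dropped or slammed (angular speed of top_divider above 6 rad/s).
It fails at once if the things round the binder are disturbed (distance of any of tape_measure, tape_roll, stapler, small_carton from where it was at the start of the episode above 0.02 m).
It fails at once if the laid board is pressed hard instead of gently (angle between top_divider's own z axis and vertical above 2.9 rad and contact force between the fingers and top_divider above 60 N).
It also fails if it takes over 51 s, if anything falls off the work surface, if the arm or the gripper's body presses on something with over 40 N, if the wrist force passes 120 N, or if a joint passes its speed limit or range.

## Working session

There is one attempt and no reset: what is moved stays moved. The work goes in short steps, each a Python script; the robot and the scene stay as the last script left them, time stands still between calls to the robot, and variables do not carry over. Pictures are saved under pics/ and viewed, about 8 in all and at most 12, crops included, and the job is handed in when it is done.

```bash
ls; mkdir -p pics; python3 - <<'E'
from bench import manip
import cv2, numpy as np
for n in ("scene","top"):
    p,d=manip.read_camera(n); np.savez(f"pics/{n}0.npz",p=p,d=d); cv2.imwrite(f"pics/{n}0.png",p[:,:,::-1])
    c=manip.get_calibration(n); print(n,{k:np.round(v,4).tolist() for k,v in c.items()})
print(manip.grip_point_offset,manip.current_clock(),manip.current_tool_rot())
E
```

```text
pics
scene {'fx': 383.6709, 'fy': 383.6709, 'cx': 276.4527, 'cy': 209.1919, 'dist_coeffs': [-0.0208, 0.0, 0.0, 0.0, 0.0], 'view': [[0.4735, 0.8808, 0.0045, -0.2422], [-0.634, 0.3372, 0.696, 0.3935], [0.6115, -0.3324, 0.7181, -1.9272], [0.0, 0.0, 0.0, 1.0]]}
top {'fx': 477.8916, 'fy': 477.8916, 'cx': 277.7846, 'cy': 213.7024, 'dist_coeffs': [-0.166, 0.0, 0.0, 0.0, 0.0], 'view': [[-0.0131, -0.9999, -0.0066, -0.0655], [0.9843, -0.014, 0.1761, -0.6282], [-0.1762, -0.0042, 0.9844, -1.4999], [0.0, 0.0, 0.0, 1.0]]}
0.0188 0.1 [-0.10220817 -0.69952577 -0.10344221  0.69965484]
```

View pics/top0.png

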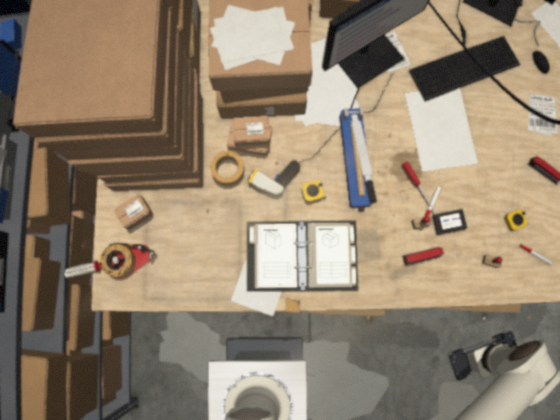

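View pics/scene0.png

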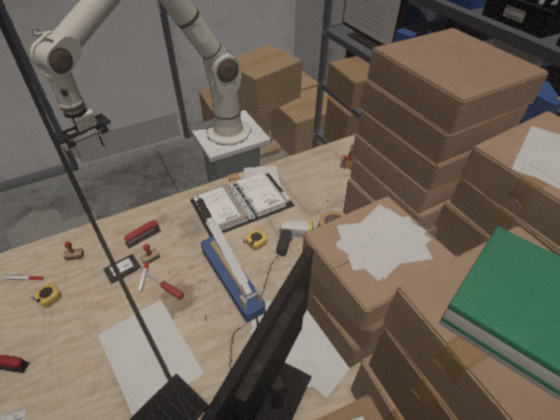

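The top view shows the binder at columns 248–357, rows 221–291, with the spine near column 302. The stapler is at (423,256), the tape measure at (314,191) and the tape roll at (227,168). The scene view agrees. Next I'll get a coarse pose from the black mask and take close wrist views.

```bash
cat > h.py <<'E'
from bench import manip
import cv2, numpy as np
from scipy.spatial.transform import Rotation as R
def ray(c,uv):
    K=np.array([[c["fx"],0,c["cx"]],[0,c["fy"],c["cy"]],[0,0,1]])
    n=cv2.undistortPoints(np.float64(uv).reshape(-1,1,2),K,np.float64(c["dist_coeffs"]))[:,0]
    V=np.array(c["view"]); Rt=V[:3,:3].T
    d=np.c_[n[:,0],-n[:,1],-np.ones(len(n))]@Rt.T
    return -Rt@V[:3,3], d
def plane(c,uv,z):
    o,d=ray(c,uv); return o+d*((z-o[2])/d[:,2])[:,None]
def project(c,P):
    V=np.array(c["view"]); p=np.atleast_2d(P)@V[:3,:3].T+V[:3,3]; p=p*[1,-1,-1]
    K=np.array([[c["fx"],0,c["cx"]],[0,c["fy"],c["cy"]],[0,0,1]])
    return cv2.projectPoints(p,np.zeros(3),np.zeros(3),K,np.float64(c["dist_coeffs"]))[0][:,0]
def tri(c1,u1,c2,u2):
    o1,d1=ray(c1,[u1]);o2,d2=ray(c2,[u2]);d1,d2=d1[0],d2[0]
    s=np.linalg.lstsq(np.c_[d1,-d2],o2-o1,rcond=None)[0]
    a,b=o1+s[0]*d1,o2+s[1]*d2
    return (a+b)/2,np.linalg.norm(a-b)
def quat(x,y):  # tool x and y axis directions
    x=np.array(x,float);x/=np.linalg.norm(x);y=np.array(y,float);y-=x*(x@y);y/=np.linalg.norm(y)
    q=R.from_matrix(np.c_[x,y,np.cross(x,y)]).as_quat(); return q[[3,0,1,2]]
def snap(n,f):
    c=manip.get_calibration(n); p,d=manip.read_camera(n)
    cv2.imwrite(f"pics/{f}.png",p[:,:,::-1]); np.savez(f"pics/{f}.npz",p=p,d=d,c=c); return c,p,d
def load(f):
    z=np.load(f"pics/{f}.npz",allow_pickle=True); return z["c"].item(),z["p"],z["d"]
E
python3 - <<'E'
from h import *
p=cv2.imread("pics/top0.png"); c=manip.get_calibration("top")
u=[[248,222],[356,222],[357,291],[247,290],[302,256]]
print(plane(c,u,0.003).round(3))
cw=manip.get_calibration("wrist");V=np.array(cw["view"]);print(cw["fx"],cw["cx"],cw["cy"],cw["dist_coeffs"])
Rt=V[:3,:3].T;o=-Rt@V[:3,3];q=manip.current_tool_rot();T=R.from_quat([q[1],q[2],q[3],q[0]]).as_matrix()
print("cam in tool",(T.T@(o-manip.current_eef_pos())).round(4));print("look,right,up in tool",(T.T@-Rt[:,2]).round(3),(T.T@Rt[:,0]).round(3),(T.T@Rt[:,1]).round(3)); print(T.round(3))
E
```

```text
[[ 0.61   0.027  0.003]
 [ 0.604 -0.337  0.003]
 [ 0.374 -0.332  0.003]
 [ 0.383  0.031  0.003]
 [ 0.493 -0.152  0.003]]
320.0987386450189 278.50334193162325 207.08041129155512 [0.00148083 0.         0.         0.         0.        ]
cam in tool [-0.1576  0.0004 -0.0658]
look,right,up in tool [ 0.969 -0.001  0.245] [0.001 1.    0.001] [ 0.245  0.    -0.969]
[[-0.     0.288 -0.958]
 [ 0.002 -0.958 -0.288]
 [-1.    -0.002 -0.   ]]
```

```bash
cat > path.py <<'E'
from h import *
def frame(): 
    z=np.load("binder.npy"); return z[:3],z[3]   # origin, yaw
def rot(yaw): return R.from_euler("z",yaw).as_matrix()
r=np.deg2rad
def u(b): return np.array([0,-np.cos(r(b)),np.sin(r(b))])
def nrm(b): return np.array([0,np.sin(r(b)),np.cos(r(b))])
ring=np.array([0,0,.0315])
def hole(phi): return ring+.028*u(phi)
def W(p,a,sgn):   # binder point, tool angle a -> world pos, quat
    o,y=frame(); M=rot(y); return o+M@p, quat(M@-u(a),M@(sgn*nrm(a)))
def grip(phi,b,s,x=0): # gripped, board centred between pads, s = depth of tab edge behind tips
    return hole(phi)+(.145-s)*u(b)+[x,0,0], b
def carry(phi,b,a,s,w,x=0,side=1): # tab edge's underside resting on the pad; side=1 right, -1 left
    e=hole(phi)+.145*u(b)-side*.0015*nrm(b)
    return e-s*u(a)+side*w/2*nrm(a)+[x,0,0], a
E
python3 - <<'E'
from path import *
np.save("binder.npy",[.493,-.152,0,-.017])
P=[carry(0,b,50,.014,.046) for b in(-8,0,20,40)]+[grip(f,b,.016) for f,b in((0,50),(40,70),(80,90),(120,110),(160,130))]+[carry(160,b,130,.014,.046,side=-1) for b in(140,160,180)]
for sgn in(1,-1):
    print(sgn)
    for p,a in P:
        pos,q=W(p,a,sgn); j=manip.inverse_kinematics(pos,q); print(a,pos.round(3),None if j is None else np.round(j,2))
    for p in((.45,-.30,.3),(.45,-.2,.3)): print(manip.inverse_kinematics(p,quat([0,0,-1],[0,sgn,0])))
E
```

```text
1
50 [ 0.491 -0.297  0.014] [ 1.39  1.25 -1.05  1.45  0.42  1.29  1.95]
50 [ 0.491 -0.298  0.034] [ 1.4   1.22 -1.06  1.45  0.4   1.32  1.94]
50 [ 0.491 -0.29   0.084] [ 1.41  1.15 -1.09  1.47  0.35  1.35  1.92]
50 [ 0.491 -0.265  0.128] [ 1.41  1.08 -1.12  1.52  0.3   1.35  1.89]
50 [ 0.491 -0.263  0.13 ] [ 1.41  1.07 -1.12  1.52  0.3   1.35  1.88]
70 [ 0.492 -0.218  0.171] [ 1.34  0.76 -1.13  1.74  0.37  1.16  1.69]
90 [ 0.493 -0.157  0.188] [ 1.14  0.52 -1.13  1.91  0.54  1.07  1.34]
110 [ 0.494 -0.094  0.177] [ 0.77  0.53 -1.11  1.98  0.87  1.22  0.8 ]
130 [ 0.495 -0.043  0.14 ] [ 0.38  0.8  -1.07  1.95  1.15  1.6   0.34]
130 [ 0.495 -0.04   0.137] [ 0.37  0.81 -1.06  1.95  1.15  1.61  0.33]
130 [ 0.495 -0.016  0.093] [ 0.28  0.87 -0.99  1.94  1.17  1.57  0.26]
130 [ 0.495 -0.007  0.044] [ 0.21  0.94 -0.91  1.93  1.21  1.52  0.2 ]
[ 1.4386495   0.41676194 -1.15788762  1.72300848  0.39909282  1.26693645
  1.75992118]
[ 1.38312909  0.29449395 -1.19950492  1.83038012  0.29260105  1.2159885
  1.66526306]
-1
50 [ 0.491 -0.297  0.014] [ 1.13  1.01 -0.53  1.47 -0.08  1.22 -0.83]
50 [ 0.
[... 241 characters left out ...]
 -0.54  1.53 -0.17  1.31 -0.87]
70 [ 0.492 -0.218  0.171] [ 1.    0.52 -0.58  1.75 -0.04  1.09 -1.1 ]
90 [ 0.493 -0.157  0.188] [ 0.88  0.37 -0.75  1.91  0.3   0.98 -1.6 ]
110 [ 0.494 -0.094  0.177] [ 0.72  0.49 -1.03  1.98  0.83  1.18 -2.31]
130 [ 0.495 -0.043  0.14 ] [-0.61  0.51  0.24  1.98  0.61  1.05 -2.38]
130 [ 0.495 -0.04   0.137] [-0.61  0.52  0.24  1.98  0.61  1.05 -2.39]
130 [ 0.495 -0.016  0.093] [-0.65  0.61  0.24  1.97  0.59  1.   -2.45]
130 [ 0.495 -0.007  0.044] [-0.66  0.71  0.24  1.96  0.58  0.93 -2.5 ]
[ 1.05415365  0.25715717 -0.614248    1.73312761  0.1578643   1.20101196
 -1.17270303]
[ 1.0469634   0.17462701 -0.76103511  1.83767799  0.1299687   1.17984338
 -1.32698433]
```

```bash
python3 - <<'E'
from path import *
q=quat([0,0,-1],[0,1,0])
t=manip.current_clock()
manip.move_ptp([.46,-.33,.22],q); print(manip.current_clock()-t); snap("wrist","w1")
manip.move_linear([.46,-.22,.22],0.2,q); print(manip.current_clock()-t); snap("wrist","w2")
a=cv2.imread("pics/w1.png");b=cv2.imread("pics/w2.png")
cv2.imwrite("pics/w12.png",cv2.resize(np.vstack([a,b]),None,fx=.7,fy=.7))
print(manip.current_joints())
E
```

```text
1.6666999999999998
2.4167
[ 1.32455285  0.46496363 -1.16874743  1.88884554  0.48003457  1.10840245
  1.53790026]
```

View pics/w1.png

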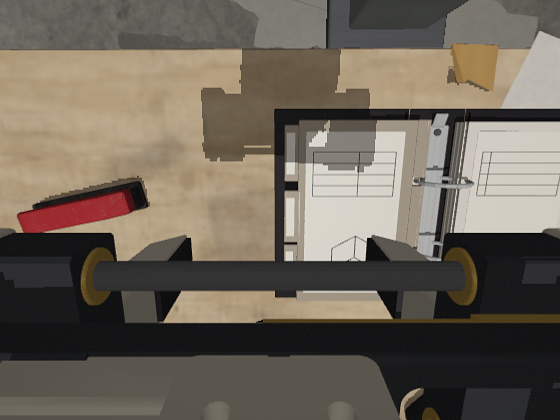

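View pics/w2.png

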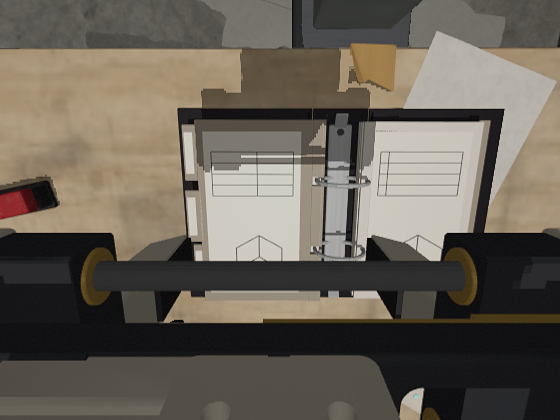

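w1 and w2 show the right-hand tabs in a column, at w1 column ~285–298 and w2 column ~183–203. The top divider's tab is at about rows 190–240, the near tab at 125–181 is the next divider's, and the rings are at (343,181) and (337,250) in w2. I'll enlarge the tabs and rings in both views.

```bash
python3 - <<'E'
import cv2,numpy as np
a=cv2.imread("pics/w1.png")[175:265,270:330];b=cv2.imread("pics/w2.png")[175:265,172:232];c=cv2.imread("pics/w2.png")[165:265,300:380]
f=lambda i:cv2.resize(i,None,fx=6,fy=6,interpolation=cv2.INTER_NEAREST)
A,B=f(a),f(b);C=cv2.resize(c,None,fx=5,fy=5,interpolation=cv2.INTER_NEAREST)
o=np.zeros((540,10+360+360,3),np.uint8);o[:,:360]=A;o[:,370:]=B
cv2.imwrite("pics/crop1.png",o)
w=cv2.imread("pics/w2.png");g=cv2.cvtColor(w,cv2.COLOR_BGR2GRAY)
for col in(190,197):print(col,g[180:262,col].tolist())
for row in(212,216):print(row,g[row,172:212].tolist())
g1=cv2.cvtColor(cv2.imread("pics/w1.png"),cv2.COLOR_BGR2GRAY)
for col in(290,296):print(col,g1[180:262,col].tolist())
for row in(212,216):print(row,g1[row,270:312].tolist())
E
```

```text
190 [114, 27, 31, 35, 34, 34, 34, 35, 33, 33, 92, 137, 146, 143, 143, 144, 141, 175, 205, 202, 202, 202, 202, 202, 202, 202, 202, 202, 202, 202, 202, 202, 202, 202, 202, 202, 202, 202, 202, 202, 203, 202, 203, 203, 203, 203, 203, 204, 203, 204, 204, 205, 205, 206, 205, 182, 142, 117, 6, 8, 9, 6, 10, 10, 11, 11, 11, 13, 9, 11, 14, 11, 12, 12, 11, 14, 11, 12, 13, 10, 19, 32]
197 [102, 10, 10, 10, 10, 12, 11, 11, 11, 14, 88, 139, 149, 146, 146, 145, 146, 145, 145, 145, 145, 145, 144, 145, 145, 145, 145, 144, 145, 144, 143, 143, 143, 143, 142, 142, 142, 142, 141, 141, 140, 141, 141, 138, 138, 144, 146, 148, 158, 162, 166, 171, 174, 181, 180, 160, 142, 143, 143, 144, 144, 117, 4, 30, 96, 138, 144, 142, 142, 139, 163, 195, 202, 201, 201, 201, 201, 201, 202, 206, 182, 63]
212 [137, 136, 135, 136, 136, 138, 139, 141, 140, 141, 141, 145, 137, 22, 60, 146, 200, 203, 202, 202, 202, 202, 202, 206, 150, 143, 144, 144, 152, 162, 141, 141, 142, 139, 166, 206, 204, 203, 202, 203]
216 [134, 134, 135, 135, 136, 134, 134, 133, 133, 136, 137, 139, 144, 39, 32, 142, 181, 205, 202, 202, 202, 201, 203, 205
[... 593 characters left out ...]
56, 157, 156, 157, 155, 156, 156, 156, 156, 156, 156, 155, 156, 155, 156, 156, 155, 156, 155, 156, 155, 155, 155, 156, 156, 156, 155, 155, 155, 155, 154, 155, 155, 156, 156, 155, 156, 158, 137, 51, 1, 74, 138, 160, 157, 157, 156, 157, 157, 157, 156, 157, 142, 116, 116, 122, 133, 114, 54]
212 [150, 150, 152, 154, 121, 33, 41, 40, 41, 39, 43, 43, 40, 34, 103, 161, 206, 216, 215, 215, 215, 214, 215, 218, 171, 155, 156, 155, 171, 204, 152, 154, 154, 153, 169, 218, 215, 213, 214, 214, 214, 214]
216 [145, 145, 147, 149, 118, 31, 41, 42, 41, 41, 41, 40, 39, 33, 103, 161, 206, 216, 214, 214, 214, 214, 215, 218, 171, 154, 155, 154, 172, 197, 152, 154, 154, 152, 169, 218, 214, 214, 213, 214, 214, 213]
```

View pics/crop1.png

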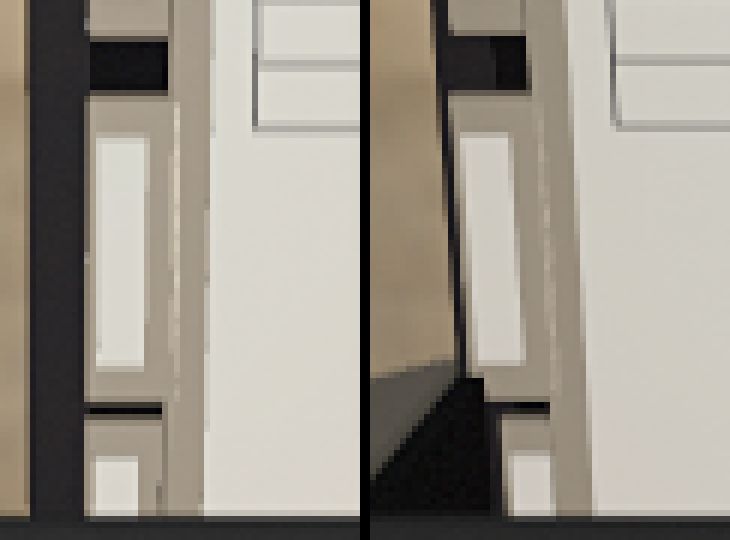

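The crops show the top tab clearly. In w1 its outer edge is at column 284.0, rows 190.0–241.8. In w2 the outer edge is at column 186.4 (row 214), rows 190.0–241.3. The next tab ends at row ~181. I'll triangulate the tab and fit the binder pose.

```bash
python3 - <<'E'
from path import *
c1,p1,d1=load("w1");c2,p2,d2=load("w2")
print("tab outer mid",*tri(c1,[284,215.5],c2,[186.5,215.5]))
print("tab near end",*tri(c1,[284,190],c2,[185,190]),"inner",*tri(c1,[297.5,190.],c2,[199,190.]))
print("tab outer plane z.033",plane(c1,[[284,190],[284,241.8]],.033).round(4),plane(c2,[[185,190],[186.5,215.5]],.033).round(4))
# binder outline, by dark mask subpixel along near edge and left edges
g1=cv2.cvtColor(p1,cv2.COLOR_RGB2GRAY).astype(int);g2=cv2.cvtColor(p2,cv2.COLOR_RGB2GRAY).astype(int)
def edge(v,up):  # first crossing of 85
    i=np.where((v[:-1]>85)&(v[1:]<=85))[0] if up else np.where((v[:-1]<=85)&(v[1:]>85))[0]
    i=i[0]; return i+(85-v[i])/(v[i+1]-v[i])
L1=[(265+edge(g1[r,265:290],1),r) for r in (175,190,205,220,230)]; L2=[(165+edge(g2[r,165:200],1),r) for r in(170,180,190,200,210)]
R2=[(490+edge(g2[r,490:515],0),r) for r in(125,135,145,160,175)]
print("right edge w1",plane(c1,L1,.003).round(4).tolist());print("w2",plane(c2,L2,.003).round(4).tolist());print("left edge w2",plane(c2,R2,.003).round(4).tolist())
B=[(c,100+edge(g2[100:125,c],1)) for c in(400,440,470,490)]+[(c,100+edge(g2[100:125,c],1)) for c in (182,190)];print("near edge",plane(c2,B,.003).round(4).tolist())
for n,c,d in(("w1",c1,d1),("w2",c2,d2)):
    def P(uu,vv):
        z=np.median(d[vv-1:vv+2,uu-1:uu+2]);o,dd=ray(c,[[uu,vv]]);return (o+dd[0]*z).round(4)
    print(n,"depth: tab",P(291,215) if n=="w1" else P(193,215),"board",P(330,215) if n=="w1" else P(230,215),"leftpage",P(490,215) if n=="w1" else P(420,150))
E
```

```text
tab outer mid [ 0.49139133 -0.32506575  0.0321608 ] 0.0004244140087798397
tab near end [ 0.46261295 -0.32507146  0.03059614] 0.0004076631079361275 inner [ 0.4630013  -0.3100743   0.02881903] 0.0003870498660459927
tab outer plane z.033 [[ 0.4619 -0.3251  0.033 ]
 [ 0.5221 -0.325   0.033 ]] [[ 0.4623 -0.3244  0.033 ]
 [ 0.4914 -0.3248  0.033 ]]
right edge w1 [[0.4499, -0.3361, 0.003], [0.4678, -0.3363, 0.003], [0.4862, -0.3361, 0.003], [0.505, -0.3363, 0.003], [0.5179, -0.3363, 0.003]]
w2 [[0.4444, -0.3358, 0.003], [0.4562, -0.3358, 0.003], [0.4683, -0.3362, 0.003], [0.4805, -0.336, 0.003], [0.4929, -0.336, 0.003]]
left edge w2 [[0.394, 0.0306, 0.003], [0.405, 0.0303, 0.003], [0.4163, 0.0307, 0.003], [0.4334, 0.0304, 0.003], [0.451, 0.0306, 0.003]]
near edge [[0.3749, -0.0858, 0.003], [0.3759, -0.041, 0.003], [0.376, -0.0075, 0.003], [0.3761, 0.0149, 0.003], [0.3743, -0.3297, 0.003], [0.3744, -0.3208, 0.003]]
w1 depth: tab [ 0.4904 -0.3173  0.033 ] board [ 0.4904 -0.2737  0.0333] leftpage [ 0.4918 -0.0935  0.0307]
w2 depth: tab [ 0.4908 -0.3175  0.0329] board [ 0.4909 -0.2762  0.0328] leftpage [ 0.4197 -0.0704  0.0306]
```

Depth, triangulation and the text agree: tab top z = 0.033, pages at about 0.0306, binder origin (0.492, −0.1523), yaw about −0.004. I'll set the tilted jaw under the tab, make a small lift, and look.

```bash
python3 - <<'E'
from path import *
np.save("binder.npy",[.492,-.1523,0,-.004])
c,_,_=load("w1"); print("stapler nose",plane(c,[[148,205],[130,190]],.045).round(3))
t0=manip.current_clock()
p,a=carry(0,0,50,.014,.046)
manip.command_gripper(.5,20)
pos,q=W(p+[0,-.018,.10],a,1); manip.move_ptp(pos,q)
pos,q=W(p+[0,-.018,.0],a,1); print("guard",manip.move_linear(pos,.12,q,guard=8)); print(manip.current_eef_pos()-pos,manip.current_wrist_force())
pos,q=W(p,a,1); print("guard",manip.move_linear(pos,.05,q,guard=6)); print(manip.current_eef_pos()-pos,manip.current_wrist_force())
for b in(8,16):
    pos,q=W(*carry(0,b,50,.014,.046),1); print(manip.move_linear(pos,.06,q,guard=10),manip.current_wrist_force().round(2))
snap("wrist","w3"); snap("scene","s3")
s=cv2.imread("pics/s3.png")[150:260,150:330]; cv2.imwrite("pics/s3c.png",cv2.resize(s,None,fx=4,fy=4))
print(manip.current_clock()-t0,manip.current_clock())
E
```

```text
stapler nose [[ 0.475 -0.471  0.045]
 [ 0.459 -0.488  0.045]]
guard False
[ 6.00817562e-04 -5.27198206e-05  7.36019059e-04] [-0.24819692 -0.65382237  0.64088572]
guard False
[-8.91128379e-05  3.41914935e-04  2.46176393e-04] [-0.38251075 -0.09263569 -0.98133781]
False [ 0.86 -0.22 -0.65]
False [ 0.4  -0.03 -0.4 ]
4.2 6.7667
```

View pics/w3.png

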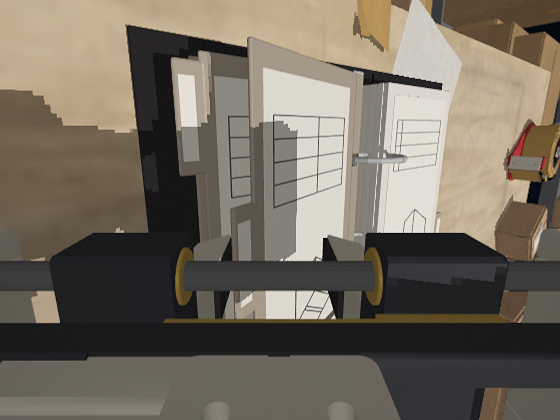

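The upper board alone is up: its edge is at column 250 and its tab is between the fingers at (240,250). The next divider with its tab at (187,115) is lying flat. I'll continue the lift to the pinch.

```bash
python3 - <<'E'
from path import *
t0=manip.current_clock()
for b in(24,32,40):
    pos,q=W(*carry(0,b,50,.014,.046),1); print(manip.move_linear(pos,.08,q,guard=15),manip.current_wrist_force().round(2))
pos,q=W(*grip(0,50,.018),1); manip.move_linear(pos,.08,q)
manip.command_gripper(.25); manip.command_gripper(.0,15)
print("w",manip.current_gripper_width()*92,manip.current_wrist_force().round(2))
snap("wrist","w4"); print(manip.current_clock()-t0,manip.current_clock())
E
```

```text
False [ 0.4   0.82 -0.45]
False [-0.87  0.14 -1.45]
False [-0.1  -0.92 -0.67]
w 3.191213867230785 [-0.86  0.1   1.77]
2.5665999999999993 9.3333
```

View pics/w4.png

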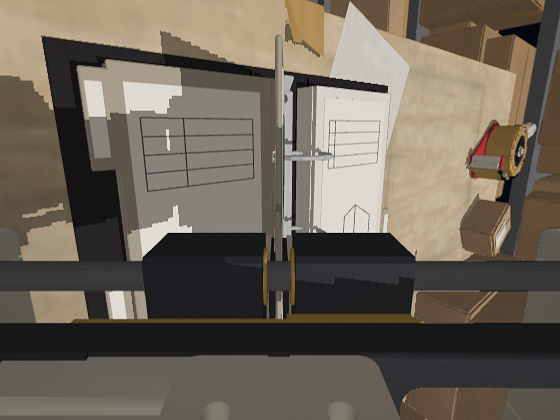

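The board is pinched: the gap is 3.2 mm, the board is seen edge-on at column 278, and the next divider is flat. Now I'll carry it over the rings.

```bash
python3 - <<'E'
from path import *
t0=manip.current_clock()
manip.command_gripper(.0,30)
for k in range(1,9):
    pos,q=W(*grip(20*k,50+10*k,.018),1); g=manip.move_linear(pos,.07,q,guard=40); print(k,g,manip.current_wrist_force().round(1),round(manip.current_gripper_width()*92,2),round(manip.current_clock()-t0,2))
    if g: break
snap("wrist","w5"); print(manip.current_clock())
E
```

```text
1 False [ 0.3  4.8 -2.4] 2.65 0.79
2 False [ 2.6  6.3 -6.8] 3.14 1.38
3 False [  4.5   7.1 -16.2] 2.89 1.97
4 False [  6.9   3.6 -24.8] 3.05 2.58
5 False [  7.3  -3.5 -24.9] 2.83 3.18
6 False [  3.1  -7.  -15.9] 2.98 3.79
7 False [ 0.3 -6.2 -5.8] 2.66 4.39
8 False [-2.3 -5.  -0.9] 2.73 4.99
14.375
```

View pics/w5.png

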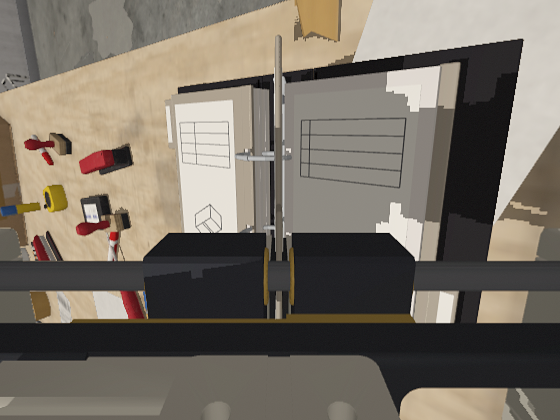

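The board has passed over: it is seen edge-on at column 278, the next divider lies flat on the right at (300–440, 80–300), and the wrist force peaked at about 26 N. Now I'll open step by step so it rests on the left finger, then lower it on the mirrored arc.

```bash
python3 - <<'E'
from path import *
t0=manip.current_clock()
for o in(.08,.16,.24,.32,.4,.5): manip.command_gripper(o)
print("open",round(manip.current_clock()-t0,2))
for b in(140,150,160,170,180):
    pos,q=W(*carry(160,b,130,.014,.046,side=-1),1); g=manip.move_linear(pos,.05,q,guard=15); print(b,g,manip.current_wrist_force().round(1))
p,a=carry(180,181,130,.014,.046,side=-1)
pos,q=W(p,a,1); print(manip.move_linear(pos,.03,q,guard=10),(manip.current_eef_pos()-pos).round(4),manip.current_wrist_force().round(1))
snap("wrist","w6"); print(manip.current_clock())
E
```

```text
open 2.33
140 False [-0.9  0.  -0.3]
150 False [-0.2  0.5 -0.2]
160 False [-1.  -0.4 -0.1]
170 False [-1.3 -0.5 -0.5]
180 False [-0.5  0.3 -0. ]
False [-0.0001 -0.     -0.0001] [ 0.6  0.4 -0.4]
20.2
```

View pics/w6.png

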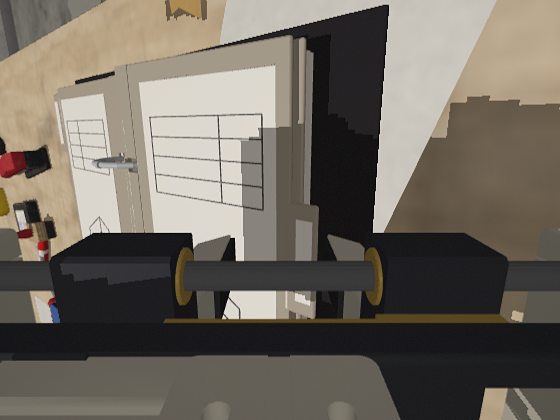

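The board is down on the left pages with its tab at (305,255). Now I'll withdraw, measure the slope with depth, and press the punched edge with shut fingers.

```bash
cat > chk.py <<'E'
from path import *
def chk(f):
    c,p,d=snap("wrist",f); o,y=frame(); M=rot(y)
    v,uu=np.mgrid[0:420:2,0:560:2]; uv=np.c_[uu.ravel(),v.ravel()]; z=d[v,uu].ravel()
    oo,dd=ray(c,uv); P=((oo+dd*z[:,None])-o)@M
    for side in(1,-1):
        for lo,hi in((.022,.03),(.03,.045),(.06,.08),(.10,.13),(.14,.155),(.16,.17)):
            m=(z>0)&(P[:,1]*side>lo)&(P[:,1]*side<hi)&(P[:,0]>-.09)&(P[:,0]<0.03)&(P[:,2]<.06)&(np.abs(P[:,0]+.04)>.012)
            if hi>.155: m&=P[:,0]>-.025
            if m.sum()>5: print(side,lo,m.sum(),np.percentile(P[m,2],[10,50,90]).round(4))
E
python3 - <<'E'
from chk import *
p,a=carry(180,181,130,.014,.046,side=-1)
pos,q=W(p+[0,.022,0],a,1); print(manip.move_linear(pos,.06,q,guard=15))
pos,q=W(p+[0,.03,.13],a,1); manip.move_linear(pos,.15,q)
pos,q=W(np.array([-.02,.042,.20]),90,1); manip.move_linear(pos,.15,q); manip.command_gripper(0.,10)
chk("w7"); print(manip.current_clock())
E
```

```text
False
1 0.022 193 [0.045  0.0459 0.0471]
1 0.03 317 [0.0438 0.0448 0.0458]
1 0.06 429 [0.0403 0.0417 0.0427]
1 0.1 638 [0.035  0.0366 0.0382]
1 0.14 297 [0.0315 0.0328 0.034 ]
1 0.16 93 [0.0299 0.0311 0.0321]
-1 0.022 171 [0.0287 0.0297 0.0307]
-1 0.03 321 [0.0288 0.0297 0.0306]
-1 0.06 432 [0.0291 0.0301 0.031 ]
-1 0.1 676 [0.0291 0.03   0.031 ]
-1 0.14 329 [0.029  0.0299 0.0308]
23.8583
```

Depth shows the punched edge about 13 mm high, the tab down, and the next divider flat at 30 mm. Pressing now.

```bash
python3 - <<'E'
from chk import *
f=lambda z:W(np.array([0,.042,z]),90,1)
pos,q=f(.065); manip.move_linear(pos,.15,q)
pos,q=f(.0325); print(manip.move_linear(pos,.02,q,guard=18),manip.current_eef_pos().round(4),manip.current_wrist_force().round(1))
pos,q=f(.065); manip.move_linear(pos,.08,q)
pos,q=W(np.array([-.02,.042,.20]),90,1); manip.move_linear(pos,.2,q)
chk("w8"); print(manip.current_clock())
E
```

```text
False [ 0.4925 -0.1106  0.0333] [-2.4  2.4 12.5]
1 0.022 165 [0.0318 0.0327 0.0337]
1 0.03 311 [0.0319 0.0327 0.0337]
1 0.06 410 [0.0323 0.0333 0.0341]
1 0.1 627 [0.0322 0.0332 0.0341]
1 0.14 307 [0.0321 0.0331 0.0341]
1 0.16 121 [0.0322 0.0332 0.0341]
-1 0.022 169 [0.0286 0.0296 0.0307]
-1 0.03 309 [0.0288 0.0297 0.0307]
-1 0.06 421 [0.0291 0.0301 0.0308]
-1 0.1 650 [0.0291 0.03   0.0311]
-1 0.14 325 [0.029  0.0299 0.0309]
28.1333
```

View pics/w8.png

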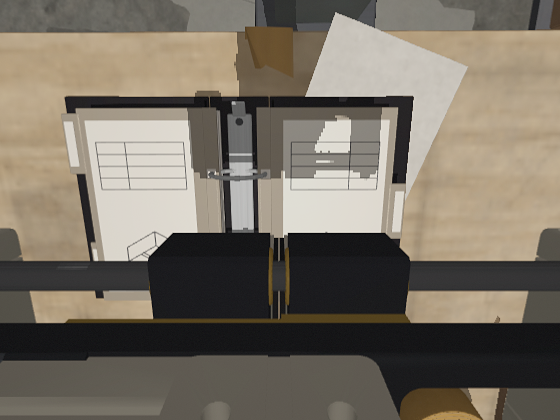

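The board lies flat on the left with its tab at (398,210). The next divider lies on the right with its tab at (72,140), and the gripper is clear above. I'm handing it in.

```bash
python3 -c "
from bench import manip
manip.job_done(); print(manip.current_clock())"
```

```text
the job is handed in; nothing more can be done
the job is handed in; nothing more can be done
```

I turned the uppermost divider to the left-hand pages and handed the job in about 28 s into the 51 s allowed. No verdict is reported, so the checks below are my own.

**What I did:** I lifted the divider by its tab with a tilted jaw and pinched it once it stood at about 50°. I carried it over the rings with the wrist force peaking near 26 N, then lowered it on the left finger. The punched edge was still about 13 mm high, so I pressed it down with shut fingers at about 12.5 N.

**Last checks (wrist-camera depth):**
- **Turned board:** its upper face is at 32.7–33.3 mm from the punched edge to the tab, so it lies flat at the home height of 33 mm.
- **Divider beneath:** it lies flat on the right at about 30 mm.
- **Gripper:** it is clear, about 0.2 m above the bench.

No check failed or disagreed. Three things I did not measure directly:
- **Hole position:** I inferred where the holes sit on the rings from the board lying flat.
- **Things round the binder:** I did not re-measure where they stand.
- **Swing speed:** I did not measure the board's angular speed; I only kept the moves slow.

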